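# Feel the red battery pack at both ends

### The job

Three battery packs, just off charge, lie in a loose row beyond the blue repair mat. Feel the red one of the three for warm or puffed cells: with shut fingertips, touch the top of its block lightly for about a second near the plain end, lift clear, then touch it the same way near the end where the leads come out, and withdraw at least 10 cm. Do not shift or lift it, and do not touch or move the two black packs or the other loose things around.

Things in the scene. Friction and masses are not known exactly. Their poses are not given: they have to be found in the camera images.
- red_plain_end (a point): Point on the flat top of the red battery pack, 32 mm above the table, 18 mm in from the plain end of its block (the end without leads), mid-width. The block is rigid, 38 mm wide, 79 mm long, 32 mm high, loose on the table (0.15 to 0.31 kg). +y runs along the block from the lead end to the plain end, x across it, z up.
- red_lead_end (a point): Point on the flat top of the same red block, 18 mm in from the end where the leads come out, mid-width; 43 mm from red_plain_end. Same axes.
- pack_red: The whole red pack, 48 x 164 x 33 mm with its leads and yellow plug. Origin on the table; the block spans y = +3 to +82 mm and x = -24 to +14 mm, leads and plug lie towards -y; z up. It is one of the three packs in a row just beyond the blue mat; another red pack far to the right at the back, behind the magnifier stand, is not part of the job.
- pack_black_1_body (a point): Centre of a black battery pack. Same shape as the red pack: block 38 x 79 x 32 mm high, leads and plug out of one end. This point is the centre of the block, half-way up; +y runs along the block away from the leads, z up. Loose, 0.22 kg, not to be touched.
- pack_black_2_body (a point): Centre of the other black battery pack. Same shape as the red pack: block 38 x 79 x 32 mm high, leads and plug out of one end. This point is the centre of the block, half-way up; +y runs along the block away from the leads, z up. Loose, 0.22 kg, not to be touched.
- pack_black_1: The first black pack as a whole, 48 x 164 x 33 mm with its leads; origin on the table below its middle, axes as for the red pack.
- pack_black_2: The second black pack as a whole, same size and axes.
- cleaner: Bystander: round black tip cleaner cup with brass wool, 65 mm across, 43 mm high; origin at the centre of its underside.
- spool: Bystander: white spool of solder wire, 50 mm across, 36 mm high; origin on the table, the spool's axis 18 mm from it along its +y.
- spare_motor: Bystander: small black motor with leads, bell 28 mm across, 31 mm high; origin on the table, the motor's axis 20 mm from it along its +y.
- glue: Bystander: white glue bottle with a blue cap, 29 mm across, 92 mm high; origin at the centre of its underside.
- tin: Bystander: flat round tin, 54 mm across, 17 mm high; origin at the centre of its underside.

How it is judged (in metres and radians):
On the way, in this order (a step that is already met when the one before it is completed fails the run):
1. the fingertips rest on top of the red pack near its plain end (contact force between the fingers and pack_red above 0.2 N and y of the grasp point in the frame of red_plain_end between -0.016 and 0.03 m and z of the grasp point in the frame of red_plain_end above 0 m), for 0.5 s.
2. the fingertips are lifted clear of the red pack (contact force between the fingers and pack_red below 0.05 N and z of the grasp point in the frame of red_plain_end above 0.03 m), for 0.1 s.
3. the fingertips rest on top of the red pack near its lead end (contact force between the fingers and pack_red above 0.2 N and y of the grasp point in the frame of red_lead_end between -0.03 and 0.016 m and z of the grasp point in the frame of red_lead_end above 0 m), for 0.5 s.
At the end, for the whole second after the job is handed in: The red pack lies flat and still within 15 mm of where it lay, the black packs and the bystanders within 10 mm of where they were, and the gripper is at least 90 mm from both touched spots (distance of pack_red from where it was at the start of the episode below 0.015 m and linear speed of pack_red below 0.01 m/s and angle between pack_red's own z axis and vertical below 0.1 rad and distance of each of pack_black_1, pack_black_2, cleaner, spool, spare_motor, glue, tin from where it was at the start of the episode below 0.01 m and distance between the grasp point and red_plain_end above 0.09 m and distance between the grasp point and red_lead_end above 0.09 m).
It fails at once if the red pack is pressed harder than 30 N (contact force between the fingers and pack_red above 30 N).
It fails at once if the red pack is lifted, tipped or shoved more than 20 mm (height (world z) of pack_red above 0.012 m or angle between pack_red's own z axis and vertical above 0.15 rad or distance of pack_red from where it was at the start of the episode above 0.02 m).
It fails at once if a black pack is touched or moved (contact force between any of the fingers, the arm and pack_black_1 above 0.5 N or contact force between any of the fingers, the arm and pack_black_2 above 0.5 N or distance of any of pack_black_1, pack_black_2 from where it was at the start of the episode above 0.01 m).
It fails at once if a bystander is touched or moved (contact force between any of the fingers, the arm and cleaner above 0.5 N or contact force between any of the fingers, the arm and spool above 0.5 N or contact force between any of the fingers, the arm and spare_motor above 0.5 N or contact force between any of the fingers, the arm and glue above 0.5 N or contact force between any of the fingers, the arm and tin above 0.5 N or distance of any of cleaner, spool, spare_motor, glue, tin from where it was at the start of the episode above 0.01 m).
It also fails if it takes over 45 s, if anything falls off the work surface, if the arm or the gripper's body presses on something with over 40 N, if the wrist force passes 120 N, or if a joint passes its speed limit or range.

### The arm

A 6-joint arm with a two-finger parallel gripper is mounted at the origin on a cart in front of the work surface, level with it; the furniture and walls round the work are solid. World frame = base frame: x ahead of the robot, y to its left, z up, the work surface at z = 0. Lengths are in m, angles in degrees, forces in N, time in s.
With the tool pointing down it reaches from about 0.4 to 0.825 m from the base axis. Payload 7 kg.
Tool frame: the origin (TCP) lies at the very end of the fingers, on their centre line; the grasp point (between the pads) lies 19 mm behind it; z points along the fingers, y is the line along which they close (so a half turn about z gives the same grasp; the last joint's range is limited). The gripper opens to 88 mm and grips with 3 to 60 N. Pads are 19 mm wide; open, the fingers measure 130 mm over their backs; the gripper's body (78 mm by 193 mm) begins 47 mm behind the grasp point.
Start: joints at [84.231, 20.546, 0.682, 0, -70.136, -16.507], TCP at [0.256, 0.625, 0.227] pointing down, gripper open.
Joint ranges: [-176.03, 176.03], [-82.01, 121.73], [-58.28, 71.71], [-173.87, 95.51], [-174.79, -0.11], [-173.66, 173.66]. Speed limits (degrees/s): [136.94, 136.94, 172.46, 180, 180, 180].

### API

Orientations are given as [roll, pitch, yaw] about the fixed x, y, z axes, in that order (R = Rz(yaw) Ry(pitch) Rx(roll)).
In Python, from plant import r gives the robot as it stands. The module is installed in compiled form; this text tells all that it offers.
- The arm moves only by the tool jog_arm, never from a script. Its arguments are lists of equal length, an entry for each row: "travel": the shift along the tool's x, y, z each as a share of 50 cm, from -1 to 1, a list of three; "dr": the turn, a rotation vector about the tool's x, y, z each as a share of 360 degrees, from -1 to 1, a list of three; "claw": the opening, from 0 (shut) to 1 (fully open). A call has exactly 10 rows; each row is the pose to reach, as a shift and turn from the pose commanded when the call began, along the tool's axes at that moment, turning the shorter way round; what a row does not reach only later rows make up. A row lasts 1/8 s, in which the tool goes at most 62.5 mm and 10.7 degrees, less where a joint would pass 70% of its speed; a pose out of reach is approached as far as the arm can. A call with a number of a shift or a turn outside -1 to 1 is refused whole. A call with a gripper value outside its range is refused whole. The fingers move at their own pace and stop on an object; "newtons" is the grip in N (left out, the last holds). Time passes only in rows, so rows that repeat a pose let the fingers close, or fill a call up. It gives the time, the measured TCP pose, the force, the opening and the grip force at its end, in the units of the state.
- r.get_state(): the state, without advancing time (a new reading comes with each control period).
- r.capture(name): name is "scene" or "top" or "wrist"; returns a dict with "pixels" (400x640x3 uint8, red, green, blue), "range_z" (400x640 float32, m along the optical axis (not along the pixel's ray), 0 where there is no reading), "fx", "fy", "cx", "cy" (pixels), "dist_coeffs" ([k1, k2, p1, p2, k3] as OpenCV has them; the pictures are not rectified), "position" and "attitude" of the camera in the world; the wrist camera has in their place "hand_eye" (4x4, takes a point from camera to tool coordinates, whose origin is the TCP and whose axes are the flange's). Camera axes: x right, y up, looking along -z (the intrinsics and any distortion apply to the point x, -y, -z); pixel columns grow to the right and rows downward; lengths in m; the calibration is good to about 2 mm. A picture is of the moment at which its call begins: read the wrist's pose just before it.
- r.close_job(): hands the job in; it is judged then, once.
Trained networks look in the newest picture that a camera, given by its name, has taken for a name from the list of things; names that differ only in an ending like _2 or _b are one class to them, and where a whole thing is asked for, a point or a joint stands for the part that bears it (a point fixed in the world has none). Each returns a list of dicts, best first, with "conf" (0 to 1); they miss things now and then, are a little off and sometimes report something else, mostly with a low value. They report only what shows in the picture. A call takes as long as a camera call.
- r.boxes_of(name, camera): "extent" ([left, top, right, bottom] in pixels, round what is visible of it).
- r.regions_of(name, camera): "pixels" (400x640 bool, what is visible of it) and "extent" ([left, top, right, bottom] in pixels, round what is visible of it).
- r.tip_of(name, camera): "at" ([column, row] in pixels: a listed point, or the origin of a listed thing).
The state is a dict: "time_s": time; "joints": joint angles; "qd": joint speeds; "joint_torque": joint torques, N m; "tcp_pos": TCP position; "eef_rot": TCP orientation; "contact_force": force on the tool from outside, world axes, zero at the start; "moment": the same for the moment, N m; "gripper_width": finger opening in m; "gripper_force": force on a finger pad.
Only numpy, scipy, OpenCV 4.12 (cv2) and the standard library are available. Lean on these libraries where they do the work, as an engineer would, in place of code of your own. Each camera call takes 0.05 s, during which the arm holds its last target. There are 200 camera calls.

## Working session

There is one attempt and no reset: what is moved stays moved. The work goes in short steps, Python scripts to look and compute and a tool call to move; the robot and the scene stay as the last step left them, time stands still between calls to the robot, and variables do not carry over. Pictures are saved under pics/ and viewed, at most 10 in all, crops included, and the job is handed in when it is done.

Besides the shell and the picture viewer there is one more tool, called after "Emit:" by a JSON object that holds its "api" and its "payload". jog_arm: Moves the arm, as the interface text tells. Its arguments: {"type":"object","properties":{"travel":{"type":"array"},"dr":{"type":"array"},"claw":{"type":"array"},"newtons":{"type":"number"}},"required":["travel","dr","claw"]}

```bash
mkdir -p pics
cat > h.py <<'E'
import numpy as np, cv2
from scipy.spatial.transform import Rotation as R
from plant import r
def shot(n,f=None):
    s=r.get_state(); c=r.capture(n)
    if f: cv2.imwrite('pics/'+f,c['pixels'][:,:,::-1])
    if n=='wrist':
        T=np.eye(4);T[:3,:3]=R.from_euler('xyz',s['eef_rot'],degrees=True).as_matrix();T[:3,3]=s['tcp_pos']
        c['T']=T@np.array(c['hand_eye'])
    else:
        T=np.eye(4);a=np.array(c['attitude'])
        T[:3,:3]=a if a.shape==(3,3) else (R.from_quat(a) if a.size==4 else R.from_euler('xyz',a,degrees=True)).as_matrix()
        T[:3,3]=c['position'];c['T']=T
    return c
def rays(c,uv):
    K=np.array([[c['fx'],0,c['cx']],[0,c['fy'],c['cy']],[0,0,1]])
    p=cv2.undistortPoints(np.array(uv,float).reshape(-1,1,2),K,np.array(c['dist_coeffs'])).reshape(-1,2)
    return np.c_[p[:,0],-p[:,1],-np.ones(len(p))]
def depthpts(c,uv):
    uv=np.array(uv).reshape(-1,2);d=c['range_z'][uv[:,1].astype(int),uv[:,0].astype(int)]
    return (rays(c,uv)*d[:,None])@c['T'][:3,:3].T+c['T'][:3,3]
def onplane(c,uv,z):
    v=rays(c,uv)@c['T'][:3,:3].T;o=c['T'][:3,3]
    return o+v*((z-o[2])/v[:,2])[:,None]
E
python3 - <<'E'
from h import *
s=r.get_state();print(s['time_s'],s['tcp_pos'],s['eef_rot'],s['contact_force'],s['gripper_width'])
np.set_printoptions(precision=3,suppress=True)
ims=[]
for n in ['scene','top','wrist']:
    c=shot(n,n+'0.png')
    print(n,c.get('attitude'),c['T'][:3,3],c['fx'])
    for t in ['red_plain_end','red_lead_end','pack_red','pack_black_1_body','cleaner','spool','spare_motor','glue','tin']:
        for k in r.tip_of(t,n)[:3]:
            print(n,t,round(k['conf'],2),np.round(k['at']),depthpts(c,[k['at']])[0],onplane(c,[k['at']],.032)[0])
    for k in r.regions_of('pack_red',n)[:2]:
        v,u=np.nonzero(k['pixels']);P=depthpts(c,np.c_[u,v]);P=P[abs(P[:,2]-.032)<.006]
        print('reg',round(k['conf'],2),k['extent'],len(P),P.mean(0) if len(P) else 0)
E
```

```text
0.0 [0.25569924 0.62417374 0.22562469] [ 1.79905959e+02 -8.88643378e-03 -2.22818818e+01] [-0.4782869   0.18739178 -0.09938083] 0.08745603987874842
scene [ 61.609   1.241 -58.192] [-0.359 -0.673  0.635] 380.86747313117183
scene red_plain_end 0.71 [281. 194.] [0.578 0.074 0.033] [0.58  0.075 0.032]
scene red_lead_end 0.7 [287. 191.] [0.611 0.072 0.032] [0.61  0.071 0.032]
scene pack_red 0.73 [294. 196.] [0.603 0.036 0.024] [0.591 0.027 0.032]
scene pack_black_1_body 0.63 [246. 186.] [0.575 0.233 0.029] [0.572 0.229 0.032]
scene pack_black_1_body 0.55 [429. 258.] [ 0.497 -0.476  0.016] [ 0.475 -0.481  0.032]
scene pack_black_1_body 0.5 [434. 235.] [ 0.503 -0.481  0.087] [ 0.59  -0.461  0.032]
scene cleaner 0.8 [392. 229.] [ 0.569 -0.343  0.027] [ 0.561 -0.346  0.032]
scene cleaner 0.64 [292. 190.] [ 0.683  0.105 -0.   ] [0.629 0.065 0.032]
scene spool 0.55 [213. 208.] [0.423 0.251 0.004] [0.388 0.211 0.032]
scene spare_motor 0.42 [279. 191.] [ 0.648  0.139 -0.   ] [0.596 0.097 0.032]
scene spare_motor 0.41 [371. 253.] [ 0.44  -0.334  0.016] [ 0.419 -0.343  0.032]
scene glue 0.57 [429. 2
[... 330 characters left out ...]
2]
top red_lead_end 0.64 [269. 168.] [0.612 0.057 0.033] [0.612 0.057 0.032]
top pack_red 0.65 [273. 164.] [0.63  0.051 0.002] [0.623 0.047 0.032]
top pack_black_1_body 0.65 [208. 182.] [0.574 0.217 0.033] [0.574 0.217 0.032]
top cleaner 0.84 [413. 175.] [ 0.592 -0.323  0.036] [ 0.592 -0.324  0.032]
top spool 0.78 [186. 231.] [0.446 0.27  0.036] [0.446 0.271 0.032]
top spare_motor 0.63 [415. 230.] [ 0.449 -0.326  0.02 ] [ 0.448 -0.323  0.032]
top glue 0.64 [468. 209.] [ 0.502 -0.467  0.03 ] [ 0.502 -0.466  0.032]
top tin 0.52 [458. 163.] [ 0.628 -0.453  0.018] [ 0.624 -0.447  0.032]
reg 0.57 [256.1, 138.4, 291.2, 195.8] 424 [0.588 0.065 0.033]
wrist None [0.33  0.594 0.386] 355.6074653475641
```

Run:
```python
import cv2
a=cv2.imread('pics/top0.png')[80:280,130:490];b=cv2.imread('pics/scene0.png')[120:320,180:480]
cv2.imwrite('pics/top0c.png',cv2.resize(a,None,fx=2.2,fy=2.2,interpolation=2));cv2.imwrite('pics/sc0c.png',cv2.resize(b,None,fx=2.5,fy=2.5,interpolation=2))
```

```text
(no output)
```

View pics/top0c.png

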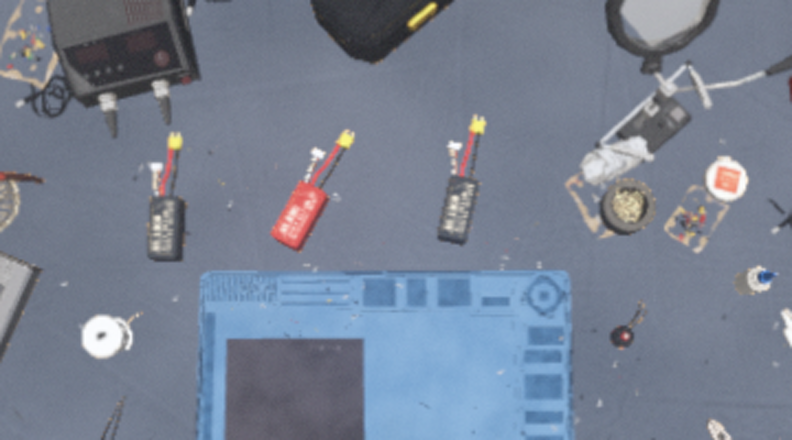

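View pics/sc0c.png

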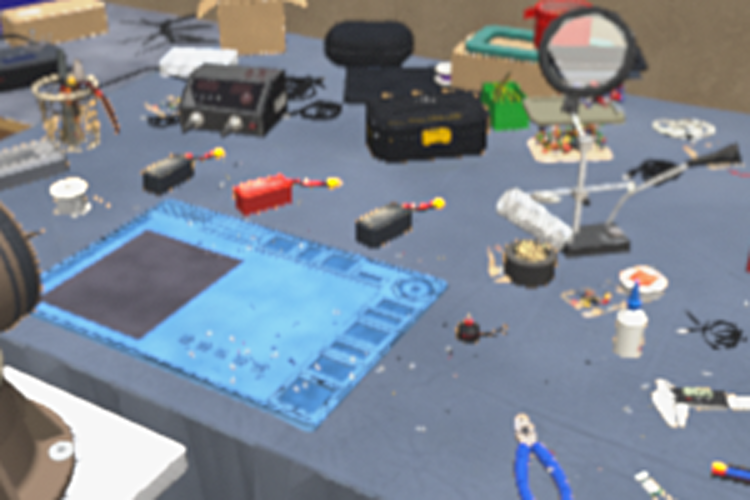

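The top view shows the red block at about crop (300,215), with its leads up-right at (345,140) and its plain end towards the mat. The black packs are at (165,225) and (458,210), well clear of it. The current tool yaw already lies close to the pack's axis. I'll move above it with the fingers shut.

Emit:
{"api": "jog_arm", "payload": {"travel": [[0.085, 0.078, 0], [0.17, 0.157, 0], [0.254, 0.235, 0], [0.34, 0.314, 0], [0.424, 0.392, 0], [0.51, 0.47, 0], [0.594, 0.55, 0], [0.68, 0.627, 0], [0.763, 0.706, 0], [0.848, 0.784, 0]], "dr": [[0, 0, 0], [0, 0, 0], [0, 0, 0], [0, 0, 0], [0, 0, 0], [0, 0, 0], [0, 0, 0], [0, 0, 0], [0, 0, 0], [0, 0, 0]], "claw": [0, 0, 0, 0, 0, 0, 0, 0, 0, 0], "newtons": 5}}

```text
time_s: 2.9
tcp_pos: [0.5003, 0.0994, 0.2271]
eef_rot: [-179.9, -0.0, -22.3]
contact_force: [1.4, 0.0, -0.2]
gripper_width: 0.0007
gripper_force: 0.0
```

Emit:
{"api": "jog_arm", "payload": {"travel": [[0, 0, 0], [0, 0, 0], [0, 0, 0], [0, 0, 0], [0, 0, 0], [0, 0, 0], [0, 0, 0], [0, 0, 0], [0, 0, 0], [0, 0, 0]], "dr": [[0, 0, 0], [0, 0, 0], [0, 0, 0], [0, 0, 0], [0, 0, 0], [0, 0, 0], [0, 0, 0], [0, 0, 0], [0, 0, 0], [0, 0, 0]], "claw": [0, 0, 0, 0, 0, 0, 0, 0, 0, 0]}}

```text
time_s: 4.15
tcp_pos: [0.4997, 0.1011, 0.2266]
eef_rot: [-180.0, -0.0, -22.3]
contact_force: [0.0, -0.1, 0.0]
gripper_width: 0.0006
gripper_force: 0.0
```

```bash
cat > look.py <<'E'
from h import *
import sys
np.set_printoptions(precision=4,suppress=True)
f=sys.argv[1]
c=shot('wrist',f);s=r.get_state();print(s['time_s'],s['tcp_pos'],s['eef_rot'],s['contact_force'],s['gripper_width'])
for t in ['red_plain_end','red_lead_end','pack_red','pack_black_1_body']:
    for k in r.tip_of(t,'wrist')[:2]:
        print(t,round(k['conf'],2),np.round(k['at']),depthpts(c,[k['at']])[0],onplane(c,[k['at']],.032)[0])
for k in r.regions_of('pack_red','wrist')[:1]:
    v,u=np.nonzero(k['pixels']);P=depthpts(c,np.c_[u,v])
    hsv=cv2.cvtColor(c['pixels'],cv2.COLOR_RGB2HSV)
    P=P[(P[:,2]>.026)&(P[:,2]<.045)]
    b=cv2.minAreaRect((P[:,:2]*1000).astype(np.float32))
    print('reg',round(k['conf'],2),len(P),np.median(P,0),b)
E
python3 look.py w1.png
```

```text
4.2 [0.4996 0.1011 0.2265] [179.9983   0.0015 -22.2822] [ 0.1983  0.1641 -0.0293] 0.0004977613190715717
red_plain_end 0.92 [313. 102.] [0.5736 0.0786 0.0342] [0.5736 0.0786 0.032 ]
red_lead_end 0.83 [317.  54.] [0.6119 0.0578 0.0339] [0.6121 0.0578 0.032 ]
red_lead_end 0.29 [312. 104.] [0.5724 0.0794 0.0341] [0.5724 0.0795 0.032 ]
pack_red 0.78 [317.  36.] [0.6273 0.0521 0.0263] [0.6265 0.0524 0.032 ]
pack_black_1_body 0.7 [178. 161.] [0.5731 0.2246 0.0342] [0.5731 0.2256 0.032 ]
reg 0.86 3543 [0.5926 0.0665 0.0337] ((597.7841796875, 63.60098648071289), (38.32508087158203, 95.19258117675781), 61.63711929321289)
```

View pics/w1.png

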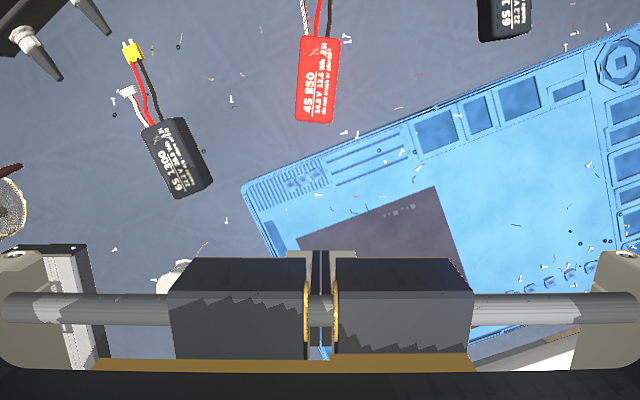

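The wrist view shows the red block at columns 298–340, rows 35–122. Its plain spot is at (313,102) and lead spot at (317,54), 43.6 mm apart as expected, with the top at about 33 mm. Next I'll go above the plain spot.

Emit:
{"api": "jog_arm", "payload": {"travel": [[0.05, -0.005, 0.05], [0.1, -0.01, 0.12], [0.154, -0.0145, 0.2], [0.154, -0.0145, 0.26], [0.154, -0.0145, 0.31], [0.154, -0.0145, 0.34], [0.154, -0.0145, 0.355], [0.154, -0.0145, 0.363], [0.154, -0.0145, 0.363], [0.154, -0.0145, 0.363]], "dr": [[0, 0, 0], [0, 0, 0], [0, 0, 0], [0, 0, 0], [0, 0, 0], [0, 0, 0], [0, 0, 0], [0, 0, 0], [0, 0, 0], [0, 0, 0]], "claw": [0, 0, 0, 0, 0, 0, 0, 0, 0, 0]}}

```text
time_s: 5.7
tcp_pos: [0.5741, 0.0789, 0.0458]
eef_rot: [-179.9, -0.1, -22.3]
contact_force: [0.4, -0.5, -0.0]
gripper_width: 0.0004
gripper_force: 0.0
```

Emit:
{"api": "jog_arm", "payload": {"travel": [[0, 0, 0.004], [0, 0, 0.008], [0, 0, 0.012], [0, 0, 0.016], [0, 0, 0.018], [0, 0, 0.02], [0, 0, 0.021], [0, 0, 0.022], [0, 0, 0.022], [0, 0, 0.022]], "dr": [[0, 0, 0], [0, 0, 0], [0, 0, 0], [0, 0, 0], [0, 0, 0], [0, 0, 0], [0, 0, 0], [0, 0, 0], [0, 0, 0], [0, 0, 0]], "claw": [0, 0, 0, 0, 0, 0, 0, 0, 0, 0]}}

```text
time_s: 6.95
tcp_pos: [0.5737, 0.0787, 0.0341]
eef_rot: [-180.0, -0.0, -22.3]
contact_force: [0.6, -0.5, -0.4]
gripper_width: 0.0003
gripper_force: 0.0
```

Not in contact yet, at z = 34 mm. I'll creep down 2.5 mm.

Emit:
{"api": "jog_arm", "payload": {"travel": [[0, 0, 0.001], [0, 0, 0.002], [0, 0, 0.003], [0, 0, 0.004], [0, 0, 0.005], [0, 0, 0.005], [0, 0, 0.005], [0, 0, 0.005], [0, 0, 0.005], [0, 0, 0.005]], "dr": [[0, 0, 0], [0, 0, 0], [0, 0, 0], [0, 0, 0], [0, 0, 0], [0, 0, 0], [0, 0, 0], [0, 0, 0], [0, 0, 0], [0, 0, 0]], "claw": [0, 0, 0, 0, 0, 0, 0, 0, 0, 0]}}

```text
time_s: 8.2
tcp_pos: [0.5737, 0.0786, 0.0326]
eef_rot: [-180.0, -0.0, -22.3]
contact_force: [-3.9, -0.3, 9.8]
gripper_width: 0.0005
gripper_force: 5.3
```

Contact at 9.8 N. Hold briefly, then lift straight up.

Emit:
{"api": "jog_arm", "payload": {"travel": [[0, 0, 0], [0, 0, 0], [0, 0, 0], [0, 0, 0], [0, 0, -0.01], [0, 0, -0.03], [0, 0, -0.06], [0, 0, -0.08], [0, 0, -0.08], [0, 0, -0.08]], "dr": [[0, 0, 0], [0, 0, 0], [0, 0, 0], [0, 0, 0], [0, 0, 0], [0, 0, 0], [0, 0, 0], [0, 0, 0], [0, 0, 0], [0, 0, 0]], "claw": [0, 0, 0, 0, 0, 0, 0, 0, 0, 0]}}

```text
time_s: 9.45
tcp_pos: [0.5734, 0.0786, 0.0715]
eef_rot: [-180.0, 0.0, -22.3]
contact_force: [-0.9, -0.3, -0.6]
gripper_width: 0.0006
gripper_force: 0.0
```

```bash
python3 look.py w2.png
```

```text
9.5 [0.5733 0.0785 0.0712] [179.9834   0.026  -22.2855] [ 0.0439  0.7847 -0.1414] 0.0004494108903172925
red_plain_end 0.91 [323. 241.] [0.5715 0.0779 0.0338] [0.5708 0.0782 0.032 ]
red_lead_end 0.7 [330. 169.] [0.6108 0.0574 0.0347] [0.6103 0.0575 0.032 ]
pack_red 0.81 [325. 123.] [0.6344 0.0511 0.027 ] [0.6347 0.051  0.032 ]
pack_black_1_body 0.82 [115. 304.] [0.6219 0.1149 0.1535] [0.5811 0.2196 0.032 ]
reg 0.95 7555 [0.5994 0.0636 0.0336] ((598.853515625, 63.13736343383789), (38.22037887573242, 91.38700103759766), 61.82123947143555)
```

View pics/w2.png

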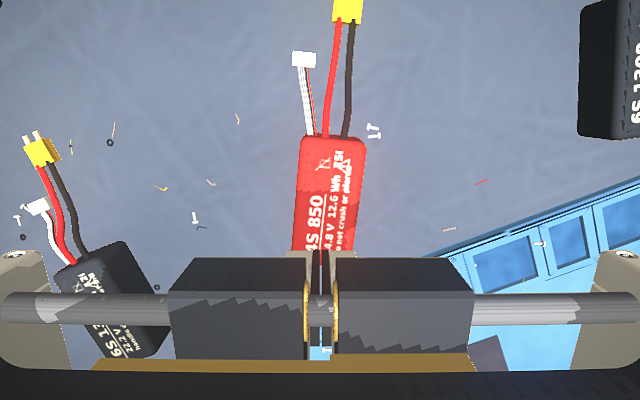

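The red pack is unmoved, at columns 293–366 from row 135, with the spots measured within 2–3 mm of before. Now the lead end.

Emit:
{"api": "jog_arm", "payload": {"travel": [[0.03, 0.0035, 0], [0.06, 0.007, 0], [0.085, 0.01, 0], [0.085, 0.01, 0], [0.085, 0.01, 0.02], [0.085, 0.01, 0.04], [0.085, 0.01, 0.055], [0.085, 0.01, 0.065], [0.085, 0.01, 0.07], [0.085, 0.01, 0.073]], "dr": [[0, 0, 0], [0, 0, 0], [0, 0, 0], [0, 0, 0], [0, 0, 0], [0, 0, 0], [0, 0, 0], [0, 0, 0], [0, 0, 0], [0, 0, 0]], "claw": [0, 0, 0, 0, 0, 0, 0, 0, 0, 0]}}

```text
time_s: 11.0
tcp_pos: [0.6112, 0.058, 0.0351]
eef_rot: [-180.0, -0.0, -22.3]
contact_force: [-0.2, -0.2, 1.0]
gripper_width: 0.0004
gripper_force: 0.0
```

Emit:
{"api": "jog_arm", "payload": {"travel": [[0, 0, 0.001], [0, 0, 0.002], [0, 0, 0.003], [0, 0, 0.004], [0, 0, 0.005], [0, 0, 0.006], [0, 0, 0.0065], [0, 0, 0.0065], [0, 0, 0.0065], [0, 0, 0.0065]], "dr": [[0, 0, 0], [0, 0, 0], [0, 0, 0], [0, 0, 0], [0, 0, 0], [0, 0, 0], [0, 0, 0], [0, 0, 0], [0, 0, 0], [0, 0, 0]], "claw": [0, 0, 0, 0, 0, 0, 0, 0, 0, 0]}}

```text
time_s: 12.25
tcp_pos: [0.6111, 0.0579, 0.0326]
eef_rot: [-180.0, -0.0, -22.3]
contact_force: [-3.2, 0.4, 6.6]
gripper_width: 0.0005
gripper_force: 3.7
```

Contact at 6.6 N. Hold for about 0.9 s more, then withdraw straight up to 0.2 m.

Emit:
{"api": "jog_arm", "payload": {"travel": [[0, 0, 0], [0, 0, 0], [0, 0, 0], [0, 0, 0], [0, 0, 0], [0, 0, 0], [0, 0, 0], [0, 0, -0.01], [0, 0, -0.03], [0, 0, -0.06]], "dr": [[0, 0, 0], [0, 0, 0], [0, 0, 0], [0, 0, 0], [0, 0, 0], [0, 0, 0], [0, 0, 0], [0, 0, 0], [0, 0, 0], [0, 0, 0]], "claw": [0, 0, 0, 0, 0, 0, 0, 0, 0, 0]}}

```text
time_s: 13.5
tcp_pos: [0.611, 0.0578, 0.0624]
eef_rot: [180.0, 0.0, -22.3]
contact_force: [0.3, 0.2, 0.6]
gripper_width: 0.0006
gripper_force: 0.0
```

Emit:
{"api": "jog_arm", "payload": {"travel": [[0, 0, -0.06], [0, 0, -0.12], [0, 0, -0.18], [0, 0, -0.24], [0, 0, -0.28], [0, 0, -0.3], [0, 0, -0.31], [0, 0, -0.31], [0, 0, -0.31], [0, 0, -0.31]], "dr": [[0, 0, 0], [0, 0, 0], [0, 0, 0], [0, 0, 0], [0, 0, 0], [0, 0, 0], [0, 0, 0], [0, 0, 0], [0, 0, 0], [0, 0, 0]], "claw": [0, 0, 0, 0, 0, 0, 0, 0, 0, 0]}}

```text
time_s: 14.75
tcp_pos: [0.6108, 0.0578, 0.2161]
eef_rot: [180.0, 0.1, -22.3]
contact_force: [0.3, -0.4, 0.2]
gripper_width: 0.0005
gripper_force: 0.0
```

```bash
python3 look.py w3.png; python3 -c "
from h import *
print(r.close_job())"
```

```text
14.8 [0.6109 0.0579 0.2162] [179.9604   0.0424 -22.2753] [ 0.0107 -0.0283 -0.2436] 0.00046236330971277786
red_plain_end 0.87 [316. 227.] [0.5707 0.0792 0.0352] [0.5696 0.0797 0.032 ]
red_lead_end 0.95 [320. 181.] [0.6137 0.0574 0.0355] [0.6129 0.0577 0.032 ]
red_lead_end 0.3 [171. 231.] [0.6213 0.2228 0.0273] [0.6221 0.2202 0.032 ]
pack_red 0.94 [320. 154.] [0.6366 0.0479 0.0268] [0.6373 0.0476 0.032 ]
pack_black_1_body 0.97 [190. 267.] [0.6602 0.0735 0.2944] [0.5787 0.2225 0.032 ]
reg 0.84 2814 [0.5952 0.0656 0.0335] ((597.9794921875, 63.53799819946289), (38.064701080322266, 92.810302734375), 61.87849426269531)
the job is handed in; nothing more can be done
None
```

I touched the red pack lightly near its plain end (9.8 N) and then its lead end (6.6 N), withdrew to about 18 cm above it and handed the job in at about 15 s; the red pack measured within about 1 mm of where it lay, and no verdict came back.

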